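Check-weigh the bench scale and hold its readout guard open

TASK

Check the bench scale: gently set the largest of the three check weights upright in the middle of the scale's pan and let go of it, without pressing the pan down to its stop. Then use the gripper to lift the hinged guard over the readout, which has a T-grip, to 60 degrees from shut (within about 5 degrees) and finish while still holding it there, because it drops shut when let go and the readout has to be read and filmed. Leave the other weights and everything else on the bench where they are.

Things in the scene. Friction and masses are not known exactly. Their poses are not given: they have to be found in the camera images.
- scale: Workshop bench scale, fixed: a grey base 160 (its x) by 300 (its y) by 45 tall, on the bench. Origin: centre of its underside. Its front faces -x of its own frame (towards the robot at yaw 0). Round weighing pan on its right half (pan centre at x 0, y -75); on its left half a black readout box (centre x 0, y +80, 140 by 140, top at z 68) under a hinged grey guard
- pan_top (a point): Centre of the upper face of the round steel pan, 128 across, 5 thick, flat and rimless; 75 above the bench when empty. A scribed ring 56 across marks its middle. The pan floats on a spring and sinks under load
- pan (a joint): How far the pan is pressed down, m: 0 empty; spring about 1200 N/m (500 g sinks it 4 mm); hard stop at 0.016
- guard (a joint): Opening angle of the readout guard, rad: 0 shut (level), 1.047 = 60 degrees, stop at 1.6. It always drops shut by itself (own weight of about 0.22 kg plus a light closing spring; about 2 N at the T-grip)
- guard_grip (a point): Middle of the T-grip of the guard: a steel crossbar 40 long (along the scale's y), 16 thick, with flat ends, on a neck 12 wide, 35 in front of the guard's front edge, and 29 clear of the scale's base. It lies 175 from the hinge axis; shut, it is at x -109, y +80, z 74 in the scale's frame, with nothing below it but the bench, and it rises on an arc about the hinge as the guard opens
- guard_hinge (a point): Point on the guard's hinge axis at the middle of its width, at x +66, y +80, z 72 in the scale's frame, fixed to the scale and with its axes; the axis runs along the scale's y at the far (+x) edge of the readout box. The guard is a plate 134 by 142 by 5; its front edge lifts, and the T-grip swings up and back towards the hinge
- weight_large: The largest of three stainless check weights, 500 g: an upright cylinder 42 across and 42 tall with a knob 22 across on top, 58 tall in all. Origin: centre of its underside, z up
- weight_medium: Middle check weight, 200 g, same shape: 32 across, cylinder 30 tall, 43 tall in all. Origin: centre of its underside
- weight_small: Smallest check weight, 100 g, same shape: 25 across, cylinder 23 tall, 34 tall in all. Origin: centre of its underside
- valve_spring: Bystander: valve spring standing on end, 29 across, 48 tall. Origin: centre of its underside
- socket: Bystander: steel drive socket standing on end, 30 across, 38 tall, with an 18 hole. Origin: centre of its underside
- wrist_pin: Bystander: dark steel tube (wrist pin) standing on end, 23 across, 62 tall. Origin: centre of its underside
- piston: Bystander: aluminium piston, 92 across, 66 tall. Origin: centre of its underside
- threadlocker: Bystander: small red plastic bottle, 34 across, 85 tall. Origin: centre of its underside
- hex_key: Bystander: L-shaped steel hex key lying flat, long arm 130 along its x, 7 thick. Origin: centre of its underside
- wrench: Bystander: steel wrench lying flat, 170 long along its x. Origin: centre of its underside
There are look-alikes about, which are no part of the job. What is shaped like the weight_large but green or turquoise is not meant.

How it is judged:
By the outcome, as a careful person would: the job done as asked, in the order asked, and still so for the second after the job is handed in, while the arm keeps its last pose, push and grip.
It also fails if it takes over 51 s, if anything falls off the work surface, if the arm or the gripper's body presses on something with over 40 N, if the wrist force passes 120 N, or if a joint passes its speed limit or range.

ROBOT

A 6-joint arm with a two-finger parallel gripper is mounted at the origin on the work surface. World frame = base frame: x ahead of the robot, y to its left, z up, the work surface at z = 0. Lengths are in m, angles in rad, forces in N, time in s.
With the tool pointing down it reaches from about 0.25 to 0.725 m from the base axis. Payload 4 kg.
Tool frame: the origin (TCP) lies midway between the tips of the shut fingers; the grasp point (between the pads) lies 19 mm behind it; z points along the fingers, y is the line along which they close (so a half turn about z gives the same grasp; the last joint's range is limited). The gripper opens to 85 mm and grips with 20 to 120 N. Pads are 22 mm wide; open, the fingers measure 114 mm over their backs; the gripper's body (76 mm by 85 mm) begins 54 mm behind the grasp point. The pads swing forward as they close: fully open they stand 13 mm farther back than shut.
Start: joints at [-1.175, 0.241, 0.005, 1.335, 0, 1.571], TCP at [0.193, -0.461, 0.231] pointing down, gripper open.
Joint ranges: [-2.72, 2.72], [-1.05, 1.87], [-1.09, 1.28], [-1.99, 2.15], [-1.42, 1.44], [-3.14, 3.14]. Speed limits (rad/s): [2.79, 2.79, 3.14, 3.14, 3.14, 3.14].

INTERFACE

Orientations are given as a unit quaternion [x, y, z, w].
In Python, from workcell import get_obs, camera, job_done, silhouettes gives the robot as it stands. The module is installed in compiled form; this text tells all that it offers.
- The arm moves only by the tool drive_tool, never from a script. Its argument "increments" is a list of rows, each a list of 3 entries, a list of its own where there are three numbers: the shift along the world's x, y, z in mm, then the turn, a rotation vector about the world's x, y, z in degrees, then the opening, from 0 (shut) to 1 (fully open). A call has 1 to 8 rows; each row shifts and turns the commanded pose from where the row before left it; what a row does not reach is not made up. A row lasts 1/12 s, in which the tool goes at most 41.7 mm and 7.16 degrees, less where a joint would pass 70% of its speed; a pose out of reach is approached as far as the arm can. A call is refused whole if a number of a shift passes 41.7 or a number of a turn 7.16, either way. A call with a gripper value outside its range is refused whole. The fingers move at their own pace and stop on an object; the grip force is fixed at half the most. Time passes only in rows, so rows that do not move let the fingers close. It gives the time, the measured TCP pose, the force, the opening and the grip force at its end, in the units of the state.
- get_obs(): the state, without advancing time (a new reading comes with each control period).
- camera(name): name is "scene" or "top" or "wrist"; returns a dict with "image" (480x640x3 uint8, red, green, blue), "K" (3x3 intrinsics, pixels), "k1" (the pictures are not rectified: a ray, as slopes to the right and down, at radius r is drawn at 1 + k1 r^2 times it, then the intrinsics apply), "view" (4x4, takes a point from world to camera coordinates). Camera axes: x right, y down, z forward; pixel columns grow to the right and rows downward; lengths in m; the calibration is good to about 2 mm. A picture is of the moment at which its call begins. There is no depth.
- job_done(): hands the job in; it is judged then, once.
Trained networks look in a picture, given as the dict that the camera call returned (one of the last four; its "shot" number tells which), for a name from the list of things; names that differ only in an ending like _2 or _b are one class to them, and where a whole thing is asked for, a point or a joint stands for the part that bears it (a point fixed in the world has none). Each returns a list of dicts, best first, with "conf" (0 to 1); they miss things now and then, are a little off and sometimes report something else, mostly with a low value. They report only what shows in the picture. A call takes as long as a camera call. They do not tell look-alikes from the thing itself.
- silhouettes(query, picture): "region" (480x640 bool, what is visible of it) and "bbox" ([left, top, right, bottom] in pixels, round what is visible of it).
The state is a dict: "clock": time; "joint_pos": joint angles; "joint_vel": joint speeds; "tau": joint torques, N m; "eef_pos": TCP position; "tool_rot": TCP orientation; "ft_force": force on the tool from outside, world axes, zero at the start; "ft_torque": the same for the moment, N m; "grip_width": finger opening in m; "grasp_force": force on a finger pad.
Only numpy, scipy, OpenCV 4.12 (cv2) and the standard library are available. Lean on these libraries where they do the work, as an engineer would, in place of code of your own. Each camera call takes 0.05 s, during which the arm holds its last target. There are 200 camera calls.

## Working session

There is one attempt and no reset: what is moved stays moved. The work goes in short steps, Python scripts to look and compute and a tool call to move; the robot and the scene stay as the last step left them, time stands still between calls to the robot, and variables do not carry over. Pictures are saved under pics/ and viewed, at most 10 in all, crops included, and the job is handed in when it is done.

Besides the shell and the picture viewer there is one more tool, called after "Emit:" as name(argument=value, ...) on one line, values as JSON. drive_tool: Moves the arm, as the interface text tells. Its arguments: {"type":"object","properties":{"increments":{"type":"array"}},"required":["increments"]}

```bash
mkdir -p pics
cat > h.py <<'E'
import numpy as np, cv2
from workcell import get_obs, camera, job_done, silhouettes
def ray(c,uv):
    K=c["K"];d=np.array([(uv[0]-K[0][2])/K[0][0],(uv[1]-K[1][2])/K[1][1]]);s=d.copy()
    for _ in range(30): s=d/(1+c["k1"]*(s@s))
    V=np.array(c["view"]);R=V[:3,:3];o=-R.T@V[:3,3];return o,R.T@np.array([s[0],s[1],1.])
def atz(c,uv,z):
    o,d=ray(c,uv);return o+d*(z-o[2])/d[2]
def proj(c,p):
    V=np.array(c["view"]);q=V[:3,:3]@np.array(p)+V[:3,3];s=q[:2]/q[2];s=s*(1+c["k1"]*(s@s))
    return np.array([c["K"][0][0]*s[0]+c["K"][0][2],c["K"][1][1]*s[1]+c["K"][1][2]])
def save(c,n,box=None,f=1):
    im=c["image"][:,:,::-1]
    if box: im=im[box[1]:box[3],box[0]:box[2]]
    cv2.imwrite("pics/"+n,cv2.resize(im,None,fx=f,fy=f,interpolation=cv2.INTER_CUBIC))
E
python3 - <<'E'
from h import *
o=get_obs();print(o)
for n in("top","scene"):
    c=camera(n);save(c,n+"1.png")
    V=np.array(c["view"]);print(n,-V[:3,:3].T@V[:3,3])
    for q in["scale","pan_top","guard_grip","guard","weight_large","weight_medium","weight_small","threadlocker","wrist_pin","piston","valve_spring","socket"]:
        for r in silhouettes(q,c)[:4]:
            m=r["region"];ys,xs=np.nonzero(m)
            print(q,round(r["conf"],2),r["bbox"],m.sum(),xs.mean().round(1),ys.mean().round(1),atz(c,(xs.mean(),ys.mean()),.03).round(3))
E
```

```text
{'clock': 0.0, 'joint_pos': array([-1.17497116e+00,  2.41430629e-01,  3.69912173e-03,  1.33516784e+00,
       -2.71482030e-05,  1.57080476e+00]), 'joint_vel': array([ 0.00048843,  0.00125518,  0.00019365, -0.0022812 ,  0.00073239,
        0.00101709]), 'tau': array([ 6.91492414e-05, -3.72318292e+01,  2.52406257e+01,  1.69341668e-02,
        4.62652031e-05,  2.95126569e-06]), 'eef_pos': array([ 0.1925336 , -0.46075951,  0.23039454]), 'tool_rot': array([ 9.80479432e-01,  1.96618864e-01, -2.20064812e-04, -1.02831480e-03]), 'ft_force': array([ 0.25796586, -0.63927377,  0.11200103]), 'ft_torque': array([ 0.00891364, -0.02745745, -0.0355403 ]), 'grasp_force': 0.0, 'grip_width': 0.08570223600161062}
top [0.35595428 0.06322391 1.46763288]
scale 0.94 [253.7, 190.9, 371.1, 268.0] 6827 313.4 224.1 [0.607 0.107 0.03 ]
scale 0.39 [481.4, 223.7, 496.2, 237.4] 134 488.7 230.9 [ 0.585 -0.365  0.03 ]
pan_top 0.71 [448.9, 158.0, 493.6, 198.6] 1167 469.1 178.1 [ 0.731 -0.318  0.03 ]
pan_top 0.57 [317.2, 191.6, 365.1, 243.6] 1842 343.0 216.7 [0.626 0.027 0.03 ]
guard_grip 0.71 [256.0, 195.8, 311.6, 271.
[... 2025 characters left out ...]
323.9] 310 189.9 312.1 [ 0.625 -0.206  0.03 ]
weight_small 0.57 [212.8, 250.5, 227.5, 268.8] 157 220.6 260.5 [ 0.482 -0.128  0.03 ]
threadlocker 0.63 [325.5, 311.6, 338.9, 349.1] 520 332.2 331.0 [0.743 0.049 0.03 ]
wrist_pin 0.66 [257.6, 221.3, 422.8, 333.4] 10424 339.7 278.8 [0.606 0.107 0.03 ]
wrist_pin 0.57 [230.3, 344.1, 247.9, 375.8] 394 237.4 358.1 [ 0.761 -0.133  0.03 ]
piston 0.7 [98.7, 333.5, 158.2, 394.4] 2896 130.7 363.6 [ 0.727 -0.319  0.03 ]
valve_spring 0.73 [182.3, 221.3, 198.4, 245.6] 255 190.3 234.1 [ 0.366 -0.186  0.03 ]
socket 0.73 [96.6, 304.6, 113.1, 329.6] 352 107.4 316.6 [ 0.597 -0.364  0.03 ]
socket 0.36 [474.9, 216.5, 505.8, 262.2] 385 489.1 236.9 [0.556 0.498 0.03 ]
```

Run:
```python
from h import *
c=camera("top");save(c,"topc.png",(230,150,500,335),2.9)
c=camera("scene");save(c,"scenec.png",(90,200,430,400),2.3)
```

```text
(no output)
```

View pics/topc.png

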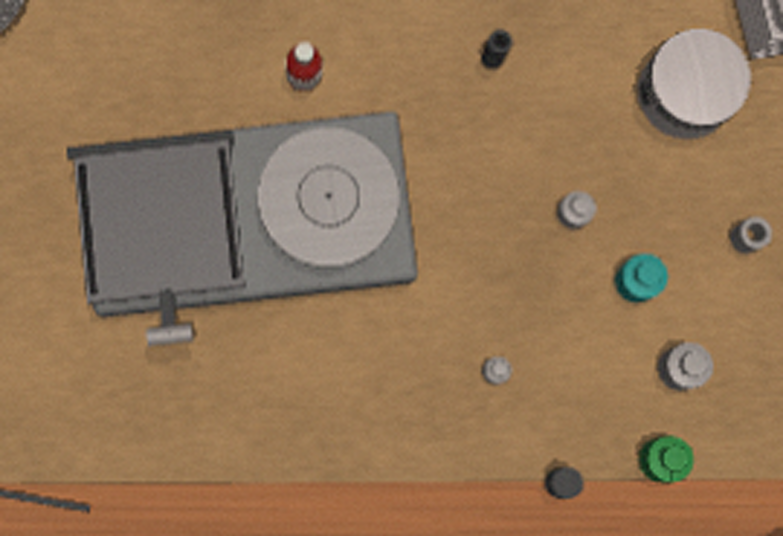

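View pics/scenec.png

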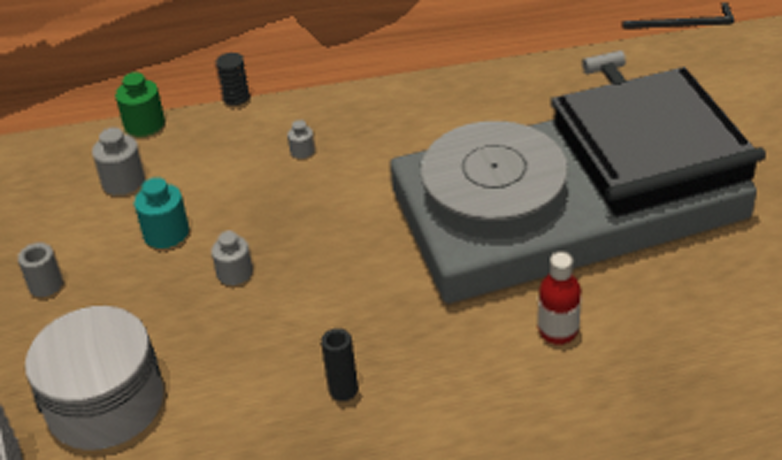

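The top crop (×2.9) shows three candidates for weight_large: turquoise at (642,277), bare steel at (689,366) and green at (668,458). Only the steel one fits, since green and turquoise are excluded. The other steel weights, at (577,209) and (497,369), are visibly smaller. The pan ring centre is at (328,196) and the T-bar at (170,333). The scene crop agrees: steel at (119,163) between green and turquoise.

Run:
```python
from h import *
t=camera("top");s=camera("scene")
T=lambda x,y:(x/2.9+230-.33,y/2.9+150-.33)
S=lambda x,y:(x/2.3+90-.28,y/2.3+200-.28)
def tri(a,b):
    o1,d1=ray(t,a);o2,d2=ray(s,b);d1/=np.linalg.norm(d1);d2/=np.linalg.norm(d2)
    A=np.c_[d1,-d2];k=np.linalg.lstsq(A,o2-o1,rcond=None)[0];p,q=o1+k[0]*d1,o2+k[1]*d2
    return ((p+q)/2).round(4),(p-q).round(4)
for n,a,b,z in[("pan",T(328.5,196),S(494,165.5),.075),("knob",T(694,362),S(112,134),.058),("grip",T(170,333),S(604,62),.082)]:
    print(n,tri(a,b),atz(t,a,z).round(4),atz(s,b,z).round(4))
# weight model fit: silhouette centroid of cylinder+knob
from scipy.optimize import minimize
def model(c,x,y):
    m=np.zeros((480*4,640*4),np.uint8)
    for r,z0,z1 in((.021,0,.042),(.011,.042,.058)):
        P=[proj(c,(x+r*np.cos(a),y+r*np.sin(a),z)) for a in np.linspace(0,6.28,40) for z in(z0,z1)]
        h=cv2.convexHull(((np.array(P)+.5)*4).astype(np.int32));cv2.fillPoly(m,[h],1)
    return cv2.resize(m.astype(np.float32),(640,480),interpolation=cv2.INTER_AREA)
for c,u in((t,(467,276)),(s,(141,270))):
    for r in silhouettes("weight_large",c):
        ys,xs=np.nonzero(r["region"])
        if np.hypot(xs.mean()-u[0],ys.mean()-u[1])<6:
            ref=r["region"].astype(np.float32)
            f=lambda p:np.abs(model(c,*p)-ref).sum()
            p=minimize(f,(.467,-.30),method="Nelder-Mead",options=dict(initial_simplex=[(.467,-.3),(.475,-.3),(.467,-.29)])); print("fit",p.x.round(4),p.fun,ref.sum())
            break
# scale pose from pan + base top corners in top view (z=.045)
for n,x,y in(("rear right",396,114),("front right",416,279)): print(n,atz(t,T(x,y),.045).round(4))
for n,x,y in(("barL",148,333),("barR",193,333)): print(n,atz(t,T(x,y),.08).round(4))
# yaw from pan->grip in scale frame: grip-pan=(-.109,.155)
p=atz(t,T(328.5,196),.075);g=atz(t,T(170,333),.082);v=(g-p)[:2]
print("yaw",np.degrees(np.arctan2(v[1],v[0])-np.arctan2(.155,-.109)),np.linalg.norm(v),np.hypot(.155,.109))
```

```text
pan (array([0.6162, 0.0283, 0.076 ]), array([0.0002, 0.0007, 0.    ])) [0.6164 0.0287 0.075 ] [0.6149 0.0283 0.075 ]
knob (array([ 0.4656, -0.2988,  0.0598]), array([ 0.    ,  0.0002, -0.0001])) [ 0.4658 -0.2992  0.058 ] [ 0.4633 -0.2993  0.058 ]
grip (array([0.4932, 0.171 , 0.0751]), array([0.0001, 0.0003, 0.    ])) [0.4926 0.1707 0.082 ] [0.5021 0.1674 0.082 ]
fit [ 0.4659 -0.2997] 19.625 244.0
fit [ 0.4627 -0.3004] 62.0 465.0
rear right [ 0.6989 -0.0354  0.045 ]
front right [ 0.5444 -0.0512  0.045 ]
barL [0.4929 0.1904 0.08  ]
barR [0.4926 0.1503 0.08  ]
yaw 5.986508421599258 0.18843595918654388 0.18948878594787608
```

Emit:
drive_tool(increments=[[[0,0,0],[0,0,7],1],[[0,0,0],[0,0,7],1]])

```text
clock: 1.77
eef_pos: [0.1928, -0.4613, 0.2313]
tool_rot: [0.948, 0.317, 0.0, -0.0]
ft_force: [-0.0, 0.3, -0.7]
grip_width: 0.0855
grasp_force: 0.0
```

```bash
python3 -c "
from h import *
o=get_obs();print(o['joint_pos'],o['eef_pos'],o['tool_rot'])"
```

```text
[-1.17494922e+00  2.40595711e-01  4.95527140e-03  1.33518501e+00
  1.15468642e-05  1.32066382e+00] [ 0.19279192 -0.46131876  0.2312915 ] [ 9.48290683e-01  3.17403181e-01  4.69804146e-06 -1.49445170e-05]
```

Emit:
drive_tool(increments=[[[17,10,0],[0,0,7.1],1],[[17,10,0],[0,0,7.1],1],[[17,10,0],[0,0,7.1],1],[[17,10,0],[0,0,7.1],1],[[17,10,0],[0,0,7.1],1],[[17,10,0],[0,0,7.1],1],[[17,10,0],[0,0,7.1],1],[[17,10,0],[0,0,7.1],1]])

```text
clock: 2.43
eef_pos: [0.3296, -0.3808, 0.2313]
tool_rot: [0.683, 0.73, -0.0, 0.0]
ft_force: [0.4, 0.8, -0.4]
grip_width: 0.0856
grasp_force: 0.0
```

Emit:
drive_tool(increments=[[[17,10,0],[0,0,7.1],1],[[17,10,0],[0,0,7.1],1],[[17,10,0],[0,0,7.1],1],[[17,10,0],[0,0,7.1],1],[[17,10,0],[0,0,7.1],1],[[17,10,0],[0,0,7.1],1],[[17,10,0],[0,0,7.1],1],[[17,10,0],[0,0,7.1],1]])

```text
clock: 3.1
eef_pos: [0.4656, -0.3007, 0.2313]
tool_rot: [0.253, 0.967, -0.0, -0.0]
ft_force: [-0.1, -1.8, -1.0]
grip_width: 0.0851
grasp_force: 0.0
```

Emit:
drive_tool(increments=[[[0,0,-10],[0,0,7.1],1],[[0,0,-20],[0,0,7.1],1],[[0,0,-20],[0,0,7.1],1],[[0,0,-20],[0,0,7.1],1],[[0,0,-20],[0,0,7.1],1],[[0,0,-10],[0,0,0],1],[[0,0,0],[0,0,0],1]])

```text
clock: 3.68
eef_pos: [0.4631, -0.3002, 0.1286]
tool_rot: [-0.049, 0.999, 0.002, -0.002]
ft_force: [-0.3, -0.0, -0.2]
grip_width: 0.0853
grasp_force: 0.0
```

Run:
```python
from h import *
o=get_obs();print(o['joint_pos'],o['eef_pos'],o['tool_rot'],o['clock'])
from scipy.spatial.transform import Rotation as R
print(R.from_quat(o['tool_rot']).as_matrix().round(3))
c=camera("wrist");save(c,"w1.png")
print(proj(c,(.4655,-.2995,.058)))
```

```text
[-5.75192944e-01  4.10121215e-01 -3.01617376e-02  1.13606830e+00
  7.45483283e-07 -6.72911160e-01] [ 0.46311028 -0.30024316  0.12862226] [-0.04883948  0.99880278  0.00162325 -0.00225374] 3.6833
[[-0.995 -0.098 -0.005]
 [-0.098  0.995  0.003]
 [ 0.004  0.003 -1.   ]]
[314.06658143 258.8446652 ]
```

View pics/w1.png

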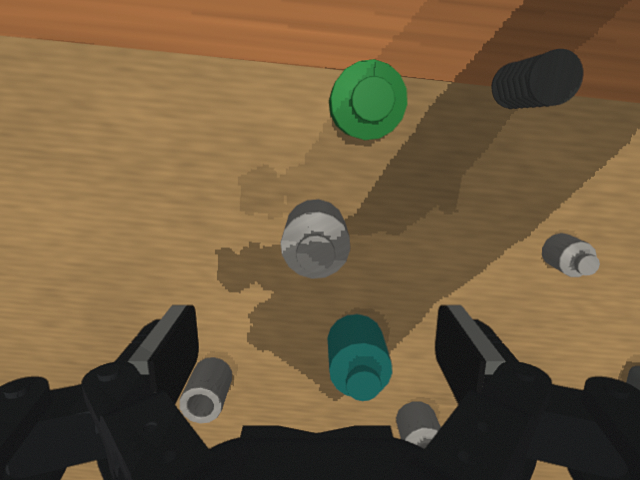

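The wrist view shows bare steel weight between green (368,98) and turquoise (358,360). Its knob top is at about (317,251), against a predicted (314,259).

Run:
```python
from h import *
c=camera("wrist");print(atz(c,(317,251),.058),get_obs()['eef_pos'])
V=np.array(c["view"]);print(-V[:3,:3].T@V[:3,3])
# bar check from fits
```

```text
[ 0.46245548 -0.29900963  0.058     ] [ 0.46489137 -0.30147414  0.131637  ]
[ 0.39320027 -0.30645643  0.27192828]
```

Emit:
drive_tool(increments=[[[-1,2,-25],[0,0,0],1],[[0,0,-30],[0,0,0],1],[[0,0,-30],[0,0,0],1],[[0,0,-20],[0,0,0],1],[[0,0,-10],[0,0,0],1],[[0,0,-6],[0,0,0],1],[[0,0,0],[0,0,0],1],[[0,0,0],[0,0,0],0.2]])

```text
clock: 4.45
eef_pos: [0.465, -0.3001, 0.0117]
tool_rot: [-0.05, 0.999, -0.001, 0.001]
ft_force: [-0.3, -0.3, 0.8]
grip_width: 0.0752
grasp_force: 0.0
```

Emit:
drive_tool(increments=[[[0,0,0],[0,0,0],0.2],[[0,0,0],[0,0,0],0.2],[[0,0,0],[0,0,0],0.2],[[0,0,0],[0,0,0],0.2],[[0,0,0],[0,0,0],0.2],[[0,0,0],[0,0,0],0.2]])

```text
clock: 4.95
eef_pos: [0.4648, -0.3003, 0.012]
tool_rot: [-0.05, 0.999, -0.001, 0.001]
ft_force: [-0.6, -0.8, 6.5]
grip_width: 0.0405
grasp_force: 60.8
```

Emit:
drive_tool(increments=[[[0,0,10],[0,0,0],0.2],[[0,0,25],[0,0,0],0.2],[[0,0,30],[0,0,0],0.2],[[0,0,30],[0,0,0],0.2],[[0,0,15],[0,0,0],0.2],[[0,0,0],[0,0,0],0.2]])

```text
clock: 5.45
eef_pos: [0.4658, -0.3006, 0.1245]
tool_rot: [-0.05, 0.999, -0.002, 0.003]
ft_force: [0.8, -0.1, -4.7]
grip_width: 0.0405
grasp_force: 62.0
```

Emit:
drive_tool(increments=[[[5,10,0],[0,0,0],0.2],[[9,20,0],[0,0,0],0.2],[[11,24,0],[0,0,0],0.2],[[11,24,0],[0,0,0],0.2],[[11,24,0],[0,0,0],0.2],[[11,24,0],[0,0,0],0.2],[[11,24,0],[0,0,0],0.2],[[11,24,0],[0,0,0],0.2]])

```text
clock: 6.12
eef_pos: [0.542, -0.1227, 0.1173]
tool_rot: [-0.051, 0.999, 0.001, -0.003]
ft_force: [0.2, -0.4, -5.2]
grip_width: 0.0402
grasp_force: 61.9
```

Emit:
drive_tool(increments=[[[11,24,0],[0,0,0],0.2],[[11,24,0],[0,0,0],0.2],[[11,24,0],[0,0,0],0.2],[[11,24,0],[0,0,0],0.2],[[11,24,0],[0,0,0],0.2],[[10,22,0],[0,0,0],0.2],[[6,14,0],[0,0,0],0.2],[[0,0,0],[0,0,0],0.2]])

```text
clock: 6.78
eef_pos: [0.6142, 0.0346, 0.1176]
tool_rot: [-0.053, 0.999, 0.001, -0.002]
ft_force: [-0.4, 1.1, -4.9]
grip_width: 0.0402
grasp_force: 61.9
```

Emit:
drive_tool(increments=[[[0,0,-10],[0,0,0],0.2],[[0,0,-10],[0,0,0],0.2],[[0,0,0],[0,0,0],0.2]])

```text
clock: 7.03
eef_pos: [0.6116, 0.0296, 0.0961]
tool_rot: [-0.05, 0.999, -0.0, -0.004]
ft_force: [-1.1, -1.2, -5.7]
grip_width: 0.0408
grasp_force: 61.8
```

Run:
```python
from h import *
o=get_obs();print(o['joint_pos'],o['eef_pos'],o['tool_rot'],o['ft_force'],o['grip_width'],o['clock'])
c=camera("top");a=c["image"][190:275,250:375];
s=camera("scene");b=s["image"][200:330,250:430]
A=cv2.resize(a,(400,272),interpolation=2);B=cv2.resize(b,(400,289),interpolation=2)
cv2.imwrite("pics/p2.png",np.vstack([A,B])[:,:,::-1])
print(proj(s,(.616,.0285,.075)),proj(c,(.616,.0285,.075)))
```

```text
[ 4.85665053e-02  5.50638758e-01  1.09033994e-01  1.13678779e+00
 -3.89756127e-04 -5.09974432e-02] [0.61158845 0.02960766 0.09614904] [-4.97617942e-02  9.98753874e-01 -1.90260038e-04 -3.79833682e-03] [-1.07492264 -1.20514906 -5.69381929] 0.04079479477951384 7.0333
[304.75087801 272.0047563 ] [343.01532103 217.41921847]
```

View pics/p2.png

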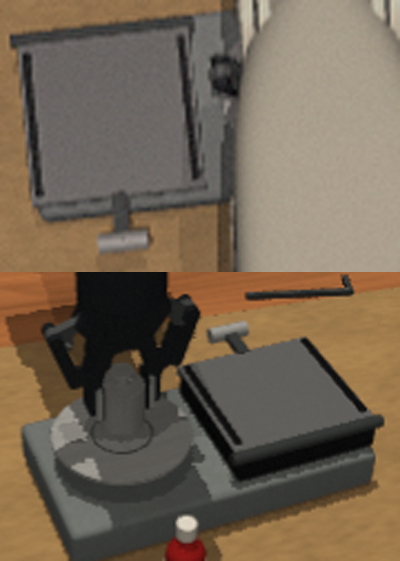

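Emit:
drive_tool(increments=[[[2,-1,-3],[0,0,0],0.2],[[0,0,-2],[0,0,0],0.2],[[0,0,-2],[0,0,0],0.2],[[0,0,0],[0,0,0],0.2],[[0,0,0],[0,0,0],0.2]])

```text
clock: 7.55
eef_pos: [0.6167, 0.0295, 0.0933]
tool_rot: [-0.05, 0.999, -0.0, -0.0]
ft_force: [-0.8, 0.3, -5.0]
grip_width: 0.0402
grasp_force: 61.9
```

Emit:
drive_tool(increments=[[[0,0,-1],[0,0,0],0.2],[[0,0,-1],[0,0,0],0.2],[[0,0,-1],[0,0,0],0.2],[[0,0,-1],[0,0,0],0.2],[[0,0,0],[0,0,0],0.2]])

```text
clock: 7.97
eef_pos: [0.6166, 0.0297, 0.089]
tool_rot: [-0.05, 0.999, -0.0, -0.0]
ft_force: [0.2, 1.1, -3.8]
grip_width: 0.0405
grasp_force: 61.9
```

Emit:
drive_tool(increments=[[[0,0,-1],[0,0,0],0.2],[[0,0,-1],[0,0,0],0.2],[[0,0,-1],[0,0,0],0.2],[[0,0,-1],[0,0,0],0.2],[[0,0,0],[0,0,0],0.2],[[0,0,0],[0,0,0],0.2]])

```text
clock: 8.47
eef_pos: [0.6169, 0.0297, 0.0855]
tool_rot: [-0.05, 0.999, 0.0, 0.0]
ft_force: [-0.0, -0.3, -2.7]
grip_width: 0.0405
grasp_force: 62.1
```

Run:
```python
from h import *
s=camera("scene");save(s,"p3.png",(255,235,355,310),6)
print(get_obs()['eef_pos'],get_obs()['ft_force'])
```

```text
[0.61685626 0.02967463 0.08556178] [-0.46098394 -0.86248651 -4.10328305]
```

View pics/p3.png

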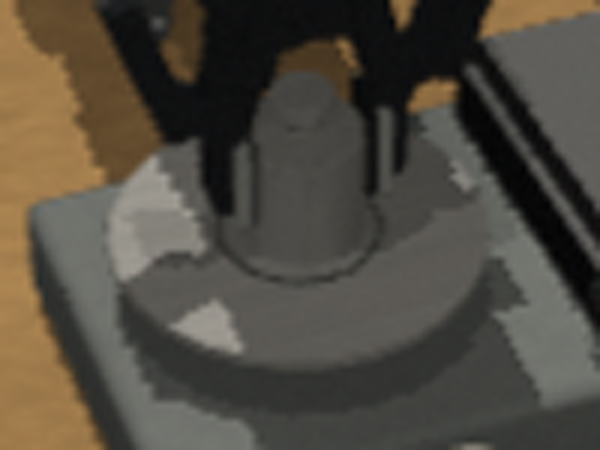

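Emit:
drive_tool(increments=[[[0,0,3],[0,0,0],0.2],[[0,-2,0],[0,0,0],0.2],[[0,0,-2],[0,0,0],0.2],[[0,0,-2],[0,0,0],0.2],[[0,0,-1],[0,0,0],0.2],[[0,0,-1],[0,0,0],0.2],[[0,0,0],[0,0,0],0.2],[[0,0,0],[0,0,0],0.2]])

```text
clock: 9.18
eef_pos: [0.6173, 0.0273, 0.0829]
tool_rot: [-0.05, 0.999, -0.0, 0.001]
ft_force: [0.3, -2.3, 0.9]
grip_width: 0.0404
grasp_force: 62.5
```

Emit:
drive_tool(increments=[[[0,0,-1],[0,0,0],0.2],[[0,0,0],[0,0,0],0.2]])

```text
clock: 9.35
eef_pos: [0.6172, 0.0274, 0.0817]
tool_rot: [-0.05, 0.999, -0.0, 0.001]
ft_force: [0.1, -2.6, 1.3]
grip_width: 0.0404
grasp_force: 62.6
```

Emit:
drive_tool(increments=[[[0,0,0],[0,0,0],0.5],[[0,0,0],[0,0,0],0.55],[[0,0,0],[0,0,0],0.65],[[0,0,0],[0,0,0],0.75],[[0,0,0],[0,0,0],0.85],[[0,0,0],[0,0,0],0.9],[[0,0,0],[0,0,0],0.9]])

```text
clock: 9.93
eef_pos: [0.6167, 0.0278, 0.0812]
tool_rot: [-0.05, 0.999, 0.0, -0.0]
ft_force: [-0.2, -0.3, 0.3]
grip_width: 0.077
grasp_force: 0.0
```

Emit:
drive_tool(increments=[[[0,0,10],[0,0,0],0.9],[[0,0,20],[0,0,0],0.9],[[0,0,30],[0,0,0],0.9],[[0,0,30],[0,0,0],0.9],[[-10,10,20],[0,0,0],0.9],[[-20,20,0],[0,0,0],0.9],[[-20,25,0],[0,0,0],0.9],[[-20,25,0],[0,0,0],0.9]])

```text
clock: 10.6
eef_pos: [0.5466, 0.1081, 0.1929]
tool_rot: [-0.05, 0.999, 0.0, 0.001]
ft_force: [-0.7, 0.9, -0.2]
grip_width: 0.0771
grasp_force: 0.0
```

Run:
```python
from h import *
o=get_obs();print(o['eef_pos'],o['tool_rot'],o['ft_force'],o['clock'])
s=camera("scene");a=s["image"][215:330,250:430]
w=camera("wrist");print(proj(w,(.4915,.171,.074)))
cv2.imwrite("pics/p4.png",np.vstack([cv2.resize(a,(460,294),interpolation=2),cv2.resize(w["image"],(460,300))])[:,:,::-1])
```

```text
[0.54658191 0.10805751 0.19290531] [-4.95431380e-02  9.98771205e-01  2.94323780e-04  1.21294049e-03] [-0.74027016  0.92691555 -0.18807292] 10.6
[412.69984536 164.20321164]
```

View pics/p4.png

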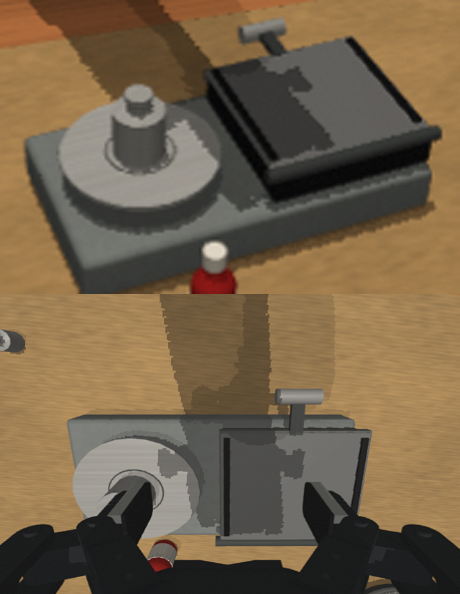

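Emit:
drive_tool(increments=[[[-20,20,0],[0,0,0],0.9],[[-20,23,0],[0,0,0],0.9],[[-15,20,-10],[0,0,0],0.9],[[0,0,-20],[0,0,0],0.9],[[0,0,-20],[0,0,0],0.9],[[0,0,0],[0,0,0],0.9],[[0,0,0],[0,0,0],0.9]])

```text
clock: 11.28
eef_pos: [0.4913, 0.1702, 0.1411]
tool_rot: [-0.05, 0.999, -0.0, -0.001]
ft_force: [-0.0, 1.0, 0.7]
grip_width: 0.0769
grasp_force: 0.0
```

Run:
```python
from h import *
o=get_obs();print(o['eef_pos'],o['tool_rot'],o['ft_force'],o['clock'])
w=camera("wrist");save(w,"p5.png");print(proj(w,(.4915,.171,.082)))
for n,p in(("A",(.4915-.002,.171+.02,.074)),("B",(.4915+.002,.171-.02,.074))):print(proj(w,p))
for d in((0,0),(1,0),(0,1)):print(atz(w,np.add(proj(w,(.4915,.171,.082)),np.multiply(d,10)),.082))
```

```text
[0.49133039 0.17024678 0.14111093] [-5.03349465e-02  9.98731882e-01 -3.59198693e-04 -9.43939781e-04] [-0.03604168  0.96072606  0.72862687] 11.2833
[314.87082965 261.70124625]
[351.80574081 256.83015582]
[278.07571106 256.72528455]
[0.4915 0.171  0.082 ]
[0.49096861 0.17623462 0.082     ]
[0.49708839 0.17155946 0.082     ]
```

View pics/p5.png

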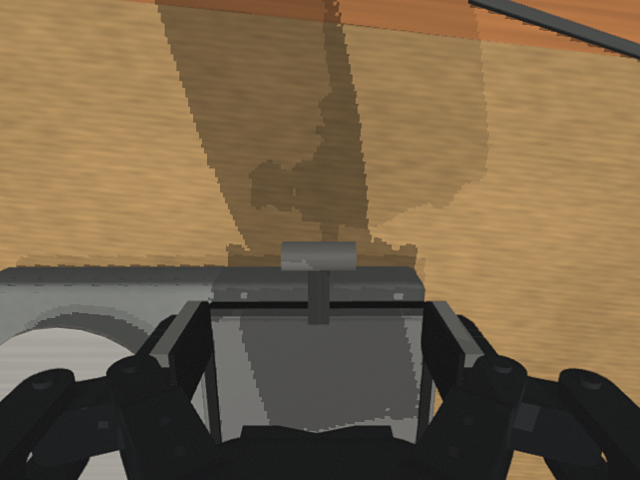

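The T-bar spans (281–356, 241–271) and is square to the gripper, with its centre about 2 mm to +y. I'll descend and grip it by its ends.

Emit:
drive_tool(increments=[[[0,2,-20],[0,0,0],0.9],[[0,0,-25],[0,0,0],0.9],[[0,0,-25],[0,0,0],0.9],[[0,0,-15],[0,0,0],0.9],[[0,0,-5],[0,0,0],0.9],[[0,0,0],[0,0,0],0.9],[[0,0,0],[0,0,0],0.6],[[0,0,0],[0,0,0],0.5]])

```text
clock: 12.0
eef_pos: [0.4935, 0.173, 0.0531]
tool_rot: [-0.05, 0.999, 0.0, 0.002]
ft_force: [-0.2, 0.5, 0.1]
grip_width: 0.0544
grasp_force: 0.0
```

Emit:
drive_tool(increments=[[[0,0,0],[0,0,0],0.2],[[0,0,0],[0,0,0],0.2],[[0,0,0],[0,0,0],0.2],[[0,0,0],[0,0,0],0.2],[[0,0,0],[0,0,0],0.2],[[0,0,0],[0,0,0],0.2]])

```text
clock: 12.5
eef_pos: [0.4934, 0.1715, 0.0528]
tool_rot: [-0.05, 0.999, -0.001, 0.002]
ft_force: [1.2, -5.6, 3.0]
grip_width: 0.0387
grasp_force: 60.3
```

Run:
```python
from h import *
o=get_obs();print(o['joint_pos'],o['eef_pos'],o['ft_force'])
a=np.radians(np.arange(0,61,5));r=.175;x=-r*np.cos(a+np.arcsin(-.002/r)*-1*-1*-1*0);th=a+np.arctan2(.002,.175)
px=-r*np.cos(th);pz=r*np.sin(th);y=np.radians(5.8)
print(np.c_[np.diff(px)*np.cos(y),np.diff(px)*np.sin(y),np.diff(pz)].round(4)*1000)
```

```text
[ 0.33650098  0.42955458 -0.2234449   0.91492166 -0.00335092  0.23642993] [0.49338355 0.17151054 0.05283836] [ 1.16578331 -5.55603347  3.04443658]
[[ 0.8  0.1 15.2]
 [ 2.2  0.2 15.1]
 [ 3.5  0.4 14.9]
 [ 4.7  0.5 14.5]
 [ 6.   0.6 14. ]
 [ 7.2  0.7 13.5]
 [ 8.3  0.8 12.8]
 [ 9.4  1.  12. ]
 [10.4  1.1 11.1]
 [11.3  1.1 10.2]
 [12.2  1.2  9.2]
 [12.9  1.3  8.1]]
```

Emit:
drive_tool(increments=[[[0.4,-1,7.6],[0,0,0],0.2],[[0.4,0,7.6],[0,0,0],0.2],[[1.1,0.1,7.6],[0,0,0],0.2],[[1.1,0.1,7.5],[0,0,0],0.2],[[1.7,0.2,7.5],[0,0,0],0.2],[[1.8,0.2,7.4],[0,0,0],0.2],[[2.3,0.2,7.3],[0,0,0],0.2],[[2.4,0.3,7.2],[0,0,0],0.2]])

```text
clock: 13.17
eef_pos: [0.5032, 0.1725, 0.1115]
tool_rot: [-0.05, 0.999, -0.0, -0.0]
ft_force: [4.5, -1.6, -6.7]
grip_width: 0.0386
grasp_force: 60.9
```

Emit:
drive_tool(increments=[[[3,0.3,7],[0,0,0],0.2],[[3,0.3,7],[0,0,0],0.2],[[3.6,0.4,6.8],[0,0,0],0.2],[[3.6,0.4,6.7],[0,0,0],0.2],[[4.1,0.4,6.4],[0,0,0],0.2],[[4.2,0.4,6.4],[0,0,0],0.2],[[4.7,0.5,6],[0,0,0],0.2],[[4.7,0.5,6],[0,0,0],0.2]])

```text
clock: 13.83
eef_pos: [0.5332, 0.1757, 0.1636]
tool_rot: [-0.05, 0.999, -0.0, -0.001]
ft_force: [-0.6, -4.0, -5.0]
grip_width: 0.0389
grasp_force: 60.9
```

Emit:
drive_tool(increments=[[[5.2,0.5,5.6],[0,0,0],0.2],[[5.2,0.5,5.5],[0,0,0],0.2],[[5.6,0.6,5.1],[0,0,0],0.2],[[5.7,0.6,5.1],[0,0,0],0.2],[[0,0,0],[0,0,0],0.2],[[0,0,0],[0,0,0],0.2]])

```text
clock: 14.33
eef_pos: [0.5556, 0.178, 0.1852]
tool_rot: [-0.05, 0.999, -0.0, -0.0]
ft_force: [-3.5, -4.7, -1.8]
grip_width: 0.0389
grasp_force: 61.3
```

Run:
```python
from h import *
o=get_obs();print(o['eef_pos'],o['ft_force'],o['grip_width'],o['clock'])
s=camera("scene");a=s["image"][150:350,230:450];save(s,"p6.png",(220,140,450,350),2.8)
y=np.radians(5.8);e=np.array([np.cos(y),np.sin(y)])
H=np.array([.6655,.1905])
for d in(50,55,60):
    for sx in(-.067,.067):
        n=np.array([-e[1],e[0]]);r=.139;t=np.radians(d);p=H+n*sx-e*r*np.cos(t);print(d,proj(s,(*p,.072+r*np.sin(t))))
```

```text
[0.55561179 0.17797043 0.18515209] [-3.48961716 -4.70581361 -1.83056886] 0.03890382789679024 14.3333
50 [342.98979124 214.26290537]
50 [402.69273559 201.48961128]
55 [345.14783202 213.75426174]
55 [405.42551319 200.86284371]
60 [347.46512855 213.7741374 ]
60 [408.31818169 200.74002273]
```

View pics/p6.png

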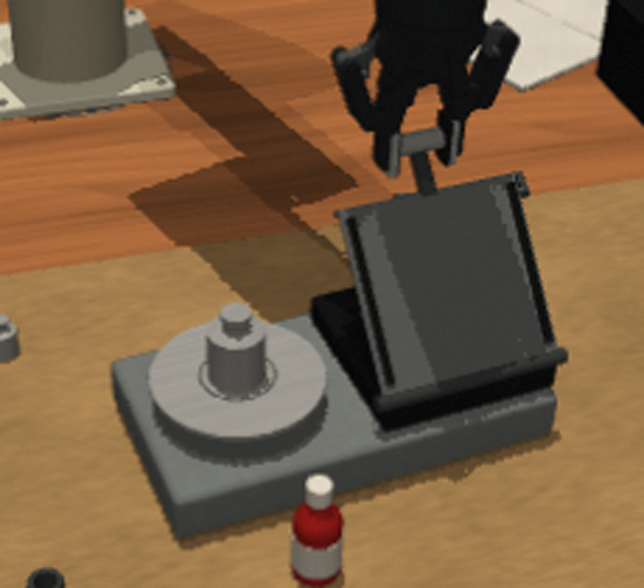

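Emit:
drive_tool(increments=[[[6,0.3,4.7],[0,0,0],0.2],[[6,0.3,4.7],[0,0,0],0.2],[[6.4,0.3,4.3],[0,0,0],0.2],[[6.4,0.3,4.2],[0,0,0],0.2],[[0,0,0],[0,0,0],0.2],[[0,0,0],[0,0,0],0.2],[[0,0,0],[0,0,0],0.2],[[0,0,0],[0,0,0],0.2]])

```text
clock: 15.05
eef_pos: [0.58, 0.1804, 0.202]
tool_rot: [-0.051, 0.999, 0.001, -0.0]
ft_force: [-0.2, 3.2, -6.7]
grip_width: 0.0388
grasp_force: 61.9
```

Run:
```python
from h import *
o=get_obs();p=o['eef_pos'];print(p,o['ft_force'],o['grip_width'],o['clock'])
d=p-np.array([.4934,.1715,.0528]);h=np.hypot(d[0],d[1]);print(np.degrees(2*np.arcsin(np.hypot(h,d[2])/.35)),2*np.degrees(np.arctan2(h,d[2]))-1.3)
s=camera("scene");save(s,"p7.png",(310,175,430,285),5)
y=np.radians(5.8);e=np.array([np.cos(y),np.sin(y)]);n=np.array([-e[1],e[0]]);H=np.array([.6655,.1905])
for dd in(50,55,60,65):
    t=np.radians(dd);print(dd,*[((proj(s,(*(H+n*k-e*r*np.cos(t)),.072+r*np.sin(t)))-[310,175]+.5)*5).round(1) for r,k in((.139,-.067),(.139,.067),(.175,0))])
```

```text
[0.57996397 0.18041357 0.20198388] [-0.22888498  3.19539367 -6.7259527 ] 0.03875468002913784 15.05
59.13597484543157 59.21158337963675
50 [167.4 198.8] [466.  134.9] [299.7  78.9]
55 [178.2 196.3] [479.6 131.8] [315.   74.1]
60 [189.8 196.4] [494.1 131.2] [331.3  72.4]
65 [202.1 199.2] [509.3 133.2] [348.7  74.1]
```

View pics/p7.png

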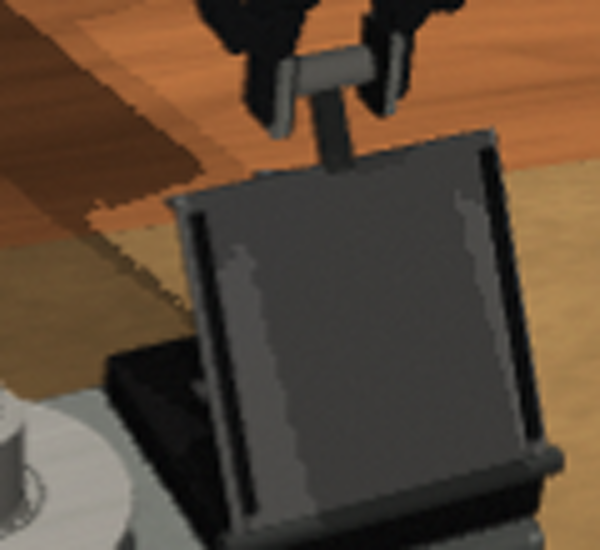

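The guard's corners at (187,198) and (495,131), with the bar at (333,70), match the 60° projection. The arm's travel gives about 59°. The grip is firm and the weight is upright inside the ring.

```bash
python3 -c "
from workcell import *
print(get_obs()['eef_pos']);print(job_done())"
```

```text
[0.58001352 0.18041038 0.20202079]
the job is handed in; nothing more can be done
None
```

The 500 g weight stands upright and released within the ring at the middle of the pan, the gripper is holding the guard open at about 59–60°, and the job was handed in at about 15 s of the 51 s allowed.

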